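Index the vial carousel to the next notch

ROBOT

A 7-joint arm with a two-finger parallel gripper is mounted at the origin on a cart in front of the work surface, level with it; the furniture and walls round the work are solid. World frame = base frame: x ahead of the robot, y to its left, z up, the work surface at z = 0. Lengths are in m, angles in rad, forces in N, time in s.
With the tool pointing down it reaches from about 0.4 to 0.9 m from the base axis. Payload 5.5 kg.
Tool frame: the origin (TCP) lies at the very end of the fingers, on their centre line; the grasp point (between the pads) lies 19 mm behind it; z points along the fingers, y is the direction in which the jaws open and shut (so a half turn about z gives the same grasp; the last joint's range is limited). The gripper opens to 92 mm and grips with 3 to 60 N. Pads are 19 mm wide; open, the fingers measure 130 mm over their backs; the gripper's body (75 mm by 190 mm) begins 47 mm behind the grasp point.
Start: joints at [-0.975, 0.501, -0.427, 1.55, 0.221, 1.138, -0.21], TCP at [0.212, 0.614, 0.227] pointing down, gripper open.
Joint ranges: [-2.88, 2.88], [-0.31, 2.03], [-1.54, 1.56], [0.2, 2.42], [-1.41, 4.55], [0.19, 2.02], [-2.57, 2.57]. Speed limits (rad/s): [2.57, 2.57, 3.14, 3.14, 3.14, 3.14, 3.14].

INTERFACE

Orientations are given as a rotation vector (axis times angle).
In Python, from bench import ctrl gives the robot as it stands.
- The arm moves only by the tool play_rows, never from a script. Its argument "rows" is text: rows parted by semicolons, each of 4 numbers parted by spaces: the shift along the tool's x, y, z in m, then the turn about the tool's z in degrees. A call has 1 to 5 rows; each row shifts and turns the commanded pose from where the row before left it, along the tool's axes as they then stand; what a row does not reach is not made up. A row lasts 1/10 s, in which the tool goes at most 50 mm and 8.59 degrees, less where a joint would pass 70% of its speed; a pose out of reach is approached as far as the arm can. A call with a gripper value outside its range is refused whole. "hand" is the closure, from 0 (fully open) to 1 (shut), set as the call begins (left out, the last holds). The fingers move at their own pace and stop on an object; "squeeze" is the grip in N (left out, the last holds). Time passes only in rows, so rows that do not move let the fingers close. It gives the time, the measured TCP pose, the force and the opening at its end, in the units of the state.
- ctrl.observe(): the state, without advancing time (a new reading comes with each control period).
- ctrl.get_image(name): name is "scene" or "top"; returns a dict with "color" (400x640x3 uint8, red, green, blue), "intrinsics" (3x3 intrinsics, pixels), "camera_from_world" (4x4, takes a point from world to camera coordinates). Camera axes: x right, y up, looking along -z (the intrinsics and any distortion apply to the point x, -y, -z); pixel columns grow to the right and rows downward; lengths in m; the calibration is good to about 2 mm. A picture is of the moment at which its call begins. There is no depth.
- ctrl.hand_in(): hands the job in, once; it reports no verdict.
The state is a dict: "time_s": time; "joints": joint angles; "qvel": joint speeds; "joint_torque": joint torques, N m; "ee_pos": TCP position; "orientation": TCP orientation; "force": force on the tool from outside, world axes, zero at the start; "moment": the same for the moment, N m; "opening": finger opening in m.
Only numpy, scipy, OpenCV 4.12 (cv2) and the standard library are available. Lean on these libraries where they do the work, as an engineer would, in place of code of your own. Each camera call takes 0.05 s, during which the arm holds its last target.

TASK

Index the vial carousel by one notch, to the notch beside the green marker: with closed fingertips press the blue plunger down to free its lug, turn the table by pushing it round while the plunger is down, and let the plunger spring fully up in the green-marked notch. Do not go to the red marker's notch or beyond the green one. Leave the vials untouched and standing in their cups, do not disturb the beaker, and grasp or lift nothing.

Things in the scene. Friction and masses are not known exactly. Their poses are not given: they have to be found in the camera images.
- turn_axis (a point): Point on the vertical turning axis of the carousel, 50 mm above the bench, at the level of the table top. The carousel is a round grey housing, 270 mm across and 50 mm high, fixed to the bench; its steel top flange has 8 open notches, 45 degrees apart, in its inner edge (each 13 mm wide; flange 8 mm thick). Inside it turns a light grey table, 196 mm across, top also 50 mm above the bench.
- turntable (a joint): Angle of the table, rad; 0 at the start, where the plunger's lug stands in a notch; grows counter-clockwise seen from above. The next notches are at +0.785 and -0.785; the lug has about 0.013 rad of play either way in a notch. The table turns freely, with about 0.08 N m of friction, when the lug is below the flange; it stays where it is left.
- plunger_cap (a point): Centre of the top face of the blue plunger cap, 70 mm from the turning axis, 74 mm above the bench when up. The cap is a flat disc, 50 mm across, that stands 4 mm proud of a black guard ring fixed to the table (inner diameter 56 mm, outer 64 mm, top 70 mm above the bench), so pressed fingertips go down into the ring and carry the table round by friction and by the ring's wall. Cap, ring and lug turn with the table.
- plunger (a joint): How far the plunger is pressed down, m: 0 fully up, 0.014 at its stop. A spring pushes it up, 3.3 N when up to 7.5 N at the stop. The lug leaves its notch when the plunger is about 0.009 down; with the lug under the flange between notches it cannot rise above about 0.008. Released within about 3 mm (0.03 rad) of a notch's middle, the round-topped lug centres itself and springs up to 0; released short of it, it snaps up when the table is pushed on to the notch.
- lug (a point): Top of the brass lug (10 mm wide, along the radius), 112 mm from the turning axis, on the same radius as the plunger cap, flush with the flange when up. It moves down and turns with the plunger.
- green_marker: Green round peg, 14 mm across and 14 mm high, fixed on the flange beside the notch to go to, 128 mm from the turning axis on the same radius as that notch's middle; origin at its foot. It stands 45 degrees from the start notch, on one side or the other.
- red_marker: Red round peg like the green one, on the other side of the start notch, beside the notch not to go to; origin at its foot.
- vial_1: Loose clear vial with a blue cap and pale yellow content, 12 mm across, 34 mm high, standing in a white cup on the table 62 mm from the turning axis, on the half away from the plunger; top 87 mm above the bench; origin at the middle of its foot, z up along it.
- vial_2: Loose brown vial with a grey cap, 12 mm across, 34 mm high, standing in a white cup on the table 62 mm from the turning axis, on the half away from the plunger; top 87 mm above the bench; origin at the middle of its foot, z up along it.
- vial_4: Loose clear empty vial with a blue cap, 12 mm across, 34 mm high, standing in a white cup on the table 62 mm from the turning axis, on the half away from the plunger; top 87 mm above the bench; origin at the middle of its foot, z up along it.
- beaker: Loose empty glass beaker, 46 mm across, 59 mm high, standing on the bench at the front right of the carousel; origin at the middle of its foot.

How it is judged:
On the way, in this order (a step that is already met when the one before it is completed fails the run):
1. the plunger is pressed in so that its lug is free (value of joint plunger above 0.0085 m), for 0.1 s.
2. the lug has sprung up in the notch beside the green marker (horizontal distance between lug and green_marker below 0.021 m and value of joint plunger below 0.003 m), for 0.2 s.
At the end, for the whole second after the job is handed in: The plunger is fully up (within 3 mm) with its lug in the notch beside the green marker (lug top within 21 mm of the marker's axis seen from above; 16 mm when centred), the table at rest, the vials upright in their cups and the beaker standing (all of step 2 and velocity of joint turntable between -0.05 and 0.05 rad/s and angle between each of vial_1, vial_2, vial_4's own z axis and vertical below 0.25 rad and height (world z) of vial_1 between 0.045 and 0.06 m and height (world z) of vial_2 between 0.045 and 0.06 m and height (world z) of vial_4 between 0.045 and 0.06 m and angle between beaker's own z axis and vertical below 0.2 rad); the robot touches nothing.
It fails at once if the table is turned to the red marker's notch (horizontal distance between lug and red_marker below 0.03 m).
It fails at once if the table is turned well past the green-marked notch (value of joint turntable above 0.98 rad or value of joint turntable below -0.98 rad).
It fails at once if a vial is lifted or tipped (height (world z) of any of vial_1, vial_2, vial_4 above 0.066 m or angle between any of vial_1, vial_2, vial_4's own z axis and vertical above 0.5 rad).
It fails at once if the robot pushes or grips a vial (contact force between any of the fingers, the arm and vial_1 above 0.5 N or contact force between any of the fingers, the arm and vial_2 above 0.5 N or contact force between any of the fingers, the arm and vial_4 above 0.5 N).
It fails at once if the beaker is knocked, moved or lifted (distance of beaker from where it was at the start of the episode above 0.03 m).
It also fails if it takes over 38 s, if anything falls off the work surface, if the arm or the gripper's body presses on something with over 40 N, if the wrist force passes 120 N, or if a joint passes its speed limit or range.

## Working session

There is one attempt and no reset: what is moved stays moved. The work goes in short steps, Python scripts to look and compute and a tool call to move; the robot and the scene stay as the last step left them, time stands still between calls to the robot, and variables do not carry over. Pictures are saved under pics/ and viewed, and the job is handed in when it is done.

Besides the shell and the picture viewer there is one more tool, called after "Request:" by a JSON object that holds its "method" and its "body", one argument or row to a line. play_rows: Moves the arm, as the interface text tells. Its arguments: {"type":"object","properties":{"rows":{"type":"string"},"hand":{"type":"number"},"squeeze":{"type":"number"}},"required":["rows"]}

```bash
ls; mkdir -p pics; python3 - <<'E'
from bench import ctrl
import cv2
s=ctrl.observe()
print(s)
for n in("scene","top"):
    r=ctrl.get_image(n); cv2.imwrite(f"pics/{n}0.png",r["color"][...,::-1]); print(n,r["intrinsics"],r["camera_from_world"],[k for k in r])
E
```

```text
pics
{'time_s': 0.0, 'joints': array([-0.97479746,  0.50186751, -0.42678889,  1.55145099,  0.22079704,
        1.13832821, -0.21030361]), 'qvel': array([ 0.00030301,  0.00071256, -0.00130999, -0.00035083, -0.0024439 ,
        0.00078335, -0.00106642]), 'joint_torque': array([-4.69638962e-04, -5.66580427e+01, -5.81641987e+00, -2.79110312e+01,
       -6.86460547e-02,  3.08305607e-02,  1.91920931e-04]), 'ee_pos': array([0.2121578 , 0.61364378, 0.22566543]), 'orientation': array([-5.20209637e-01, -3.09781969e+00,  3.07355348e-03]), 'force': array([-0.66021213,  0.94166942,  1.05478987]), 'moment': array([ 0.00710319, -0.00596685, -0.02055841]), 'opening': 0.0918833311846568}
scene [[498.54739264   0.         316.92366622]
 [  0.         498.54739264 196.47885988]
 [  0.           0.           1.        ]] [[-0.92941276 -0.36900625  0.00513006  0.45036241]
 [ 0.31877107 -0.79572642  0.51498006 -0.24986849]
 [-0.18594874  0.48026435  0.8571868  -1.00089748]
 [ 0.          0.          0.          1.        ]] ['color', 'intrinsics', 'camera_from_world']
top [[492.69897255   0.         327.32952863]
 [  0.         492.69897255 195.52957802]
 [  0.           0.           1.        ]] [[ 0.14918575 -0.98880046  0.004155   -0.10945816]
 [ 0.96828346  0.14693939  0.20207911 -0.50478949]
 [-0.20042645 -0.02612411  0.97936039 -1.00950733]
 [ 0.          0.          0.          1.        ]] ['color', 'intrinsics', 'camera_from_world']
```

View pics/scene0.png

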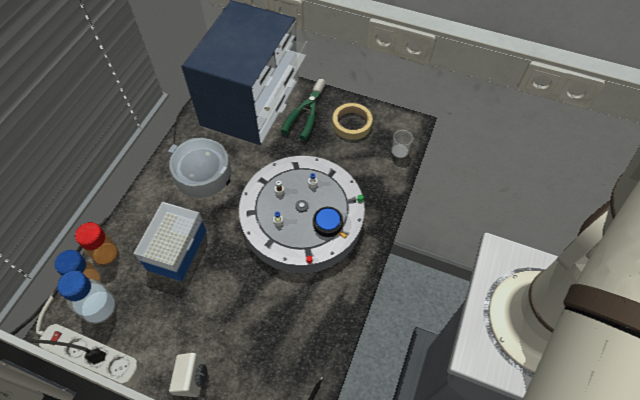

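View pics/top0.png

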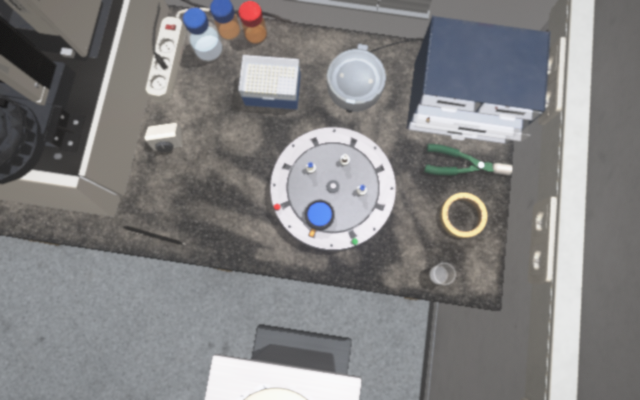

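The scene view shows the blue cap near (328,221), green peg (361,198), red peg (309,260). The top view shows the cap at (319,214), green at (354,241), red at (277,207), and the lug at (312,233). Next I'll locate them with colour masks and rays.

```bash
cat > h.py <<'E'
import numpy as np, cv2
from bench import ctrl
def ray(r,uv,z):
    K=r["intrinsics"];T=r["camera_from_world"];R=T[:3,:3];c=-R.T@T[:3,3]
    d=np.linalg.inv(K)@[uv[0],uv[1],1]; d=R.T@(d*[1,-1,-1])
    return (c+d*(z-c[2])/d[2])[:2]
def proj(r,p):
    q=r["camera_from_world"]@np.append(p,1);q=r["intrinsics"]@(q[:3]*[1,-1,-1]);return q[:2]/q[2]
def blobs(r,lo,hi,roi,mina=6):
    h=cv2.cvtColor(r["color"],cv2.COLOR_RGB2HSV);m=cv2.inRange(h,np.array(lo),np.array(hi))
    k=np.zeros_like(m);x0,y0,x1,y1=roi;k[y0:y1,x0:x1]=m[y0:y1,x0:x1]
    n,_,s,c=cv2.connectedComponentsWithStats(k)
    return sorted([(s[i,4],*c[i].round(1)) for i in range(1,n) if s[i,4]>=mina],reverse=True)
ROI=dict(scene=(230,145,375,280),top=(262,120,405,258))
COL=dict(blue=((100,120,60),(125,255,255),.072),green=((45,100,50),(85,255,255),.058),red=((0,150,90),(6,255,255),.058),lug=((10,130,80),(25,255,255),.05))
E
python3 - <<'E'
from h import *
import pickle
for n in("scene","top"):
    r=ctrl.get_image(n)
    for k,(lo,hi,z) in COL.items():
        b=blobs(r,lo,hi,ROI[n]); print(n,k,[(tuple(map(float,x)),ray(r,x[1:],z).round(4)) for x in b[:4]])
    x0,y0,x1,y1=ROI[n]
    cv2.imwrite(f"pics/crop_{n}.png",cv2.resize(r["color"][y0:y1,x0:x1,::-1],None,fx=4,fy=4,interpolation=cv2.INTER_CUBIC))
E
```

```text
scene blue [((436.0, 327.7, 218.6), array([ 0.4694, -0.0216])), ((22.0, 277.1, 213.9), array([0.5716, 0.0073])), ((21.0, 312.4, 175.4), array([ 0.5391, -0.1095]))]
scene green [((36.0, 360.4, 197.9), array([ 0.4244, -0.1026]))]
scene red [((34.0, 309.0, 258.9), array([0.4737, 0.0714]))]
scene lug [((26.0, 342.3, 234.3), array([ 0.4315, -0.0094]))]
top blue [((463.0, 319.2, 213.5), array([ 0.4708, -0.0221])), ((7.0, 310.0, 164.7), array([0.5724, 0.0135]))]
top green [((14.0, 354.4, 241.2), array([ 0.4258, -0.1037]))]
top red [((13.0, 276.4, 206.6), array([0.4741, 0.0708]))]
top lug []
```

View pics/crop_top.png

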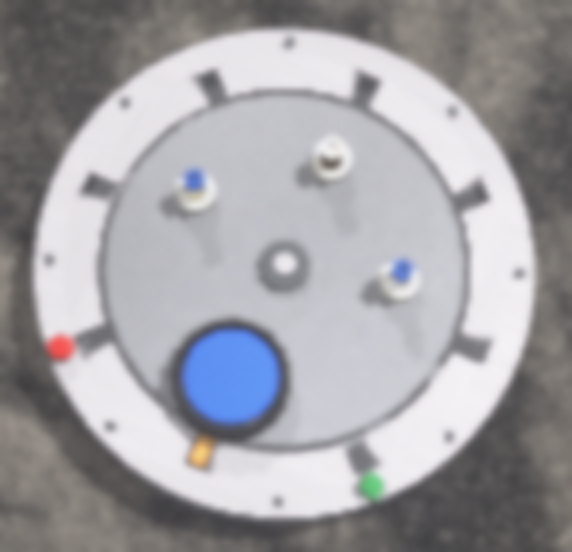

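View pics/crop_scene.png

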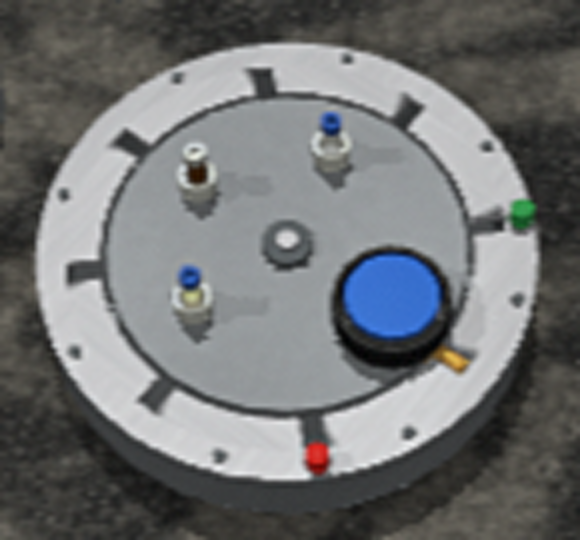

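Both views agree: axis ≈ (0.537,-0.040), pegs 181 mm apart as expected (2·128·sin 45°), and the green notch is counter-clockwise (+45°). I'll work out the numbers for the moves.

```bash
cat >> h.py <<'E'
from scipy.spatial.transform import Rotation as Ro
def rel(target,s=None):
    s=s or ctrl.observe(); R=Ro.from_rotvec(s["orientation"]).as_matrix()
    return R.T@(np.array(target)-s["ee_pos"])
g=np.array([.4251,-.1031]);rd=np.array([.4739,.0711]);
e=(rd-g)/np.linalg.norm(rd-g); AX=(g+rd)/2+np.array([e[1],-e[0]])*.0905
def polar(p): d=np.array(p[:2])-AX; return np.hypot(*d),np.degrees(np.arctan2(d[1],d[0]))%360
def pt(r,deg): a=np.radians(deg); return AX+r*np.array([np.cos(a),np.sin(a)])
E
python3 - <<'E'
from h import *
print(AX,polar(g),polar(rd),"cap",polar([.4701,-.0219]),polar([.4315,-.0094]))
R=Ro.from_rotvec(ctrl.observe()["orientation"]).as_matrix();print(R.round(3))
a=rel([.43,.3,.2]);c=pt(.07,polar(rd)[1]+45);print(a.round(4),c,(rel([*c,.12])).round(4))
E
```

```text
[ 0.53664513 -0.04041264] (np.float64(0.1279531945673886), np.float64(209.3355955213707)) (np.float64(0.1279531945673886), np.float64(119.36527226449682)) cap (np.float64(0.06907222054540231), np.float64(164.45360268320573)) (np.float64(0.10962336152989015), np.float64(163.56653284388986))
[[-0.945  0.327 -0.   ]
 [ 0.327  0.945 -0.001]
 [ 0.    -0.001 -1.   ]]
[-0.3084 -0.2255  0.0263] [ 0.46923517 -0.02154739] [-0.4505 -0.5165  0.1067]
```

Request:
{"method": "play_rows", "body": {
  "rows": "-0.02 -0.015 0 0;-0.031 -0.023 0 0;-0.031 -0.023 0 0;-0.031 -0.023 0 0;-0.031 -0.023 0 0",
  "hand": 1,
  "squeeze": 10
}}

```text
time_s: 0.7
ee_pos: [0.3141, 0.4647, 0.2265]
orientation: [-0.52, -3.098, 0.0]
force: [0.7, 0.7, 0.6]
opening: 0.0563
```

Request:
{"method": "play_rows", "body": {
  "rows": "-0.031 -0.023 0 0;-0.031 -0.023 0 0;-0.031 -0.023 0 0;-0.031 -0.023 0 0;-0.03 -0.023 0 0"
}}

```text
time_s: 1.2
ee_pos: [0.4222, 0.3057, 0.2268]
orientation: [0.521, 3.098, 0.0]
force: [1.4, 0.8, 0.2]
opening: 0.0163
```

Request:
{"method": "play_rows", "body": {
  "rows": "-0.017 -0.035 0 0;-0.017 -0.035 0 0;-0.017 -0.035 0 0;-0.017 -0.035 0.01 0;-0.017 -0.035 0.01 0"
}}

```text
time_s: 1.7
ee_pos: [0.4449, 0.1125, 0.2069]
orientation: [0.52, 3.097, 0.001]
force: [1.1, -0.4, 0.5]
opening: 0.0007
```

Request:
{"method": "play_rows", "body": {
  "rows": "-0.017 -0.035 0.01 0;-0.017 -0.035 0.01 0;-0.015 -0.025 0.01 0;-0.01 -0.015 0.01 0;0 0 0 0"
}}

```text
time_s: 2.2
ee_pos: [0.4637, -0.0122, 0.1655]
orientation: [-0.528, -3.095, 0.002]
force: [0.1, 0.1, 0.3]
opening: 0.0002
```

```bash
python3 - <<'E'
from h import *
s=ctrl.observe();print(s["time_s"],s["ee_pos"],s["orientation"],s["force"],s["opening"])
c=pt(.07,164.35);print(rel([*c,.09]).round(4))
for n in("scene",):
    r=ctrl.get_image(n); cv2.imwrite(f"pics/{n}1.png",r["color"][...,::-1])
E
```

```text
2.2 [ 0.46374529 -0.01223622  0.16552642] [-5.27596820e-01 -3.09489714e+00  2.13390350e-03] [0.07881561 0.08585344 0.28160584] 0.000160193447819939
[-0.0084 -0.0068  0.0755]
```

View pics/scene1.png

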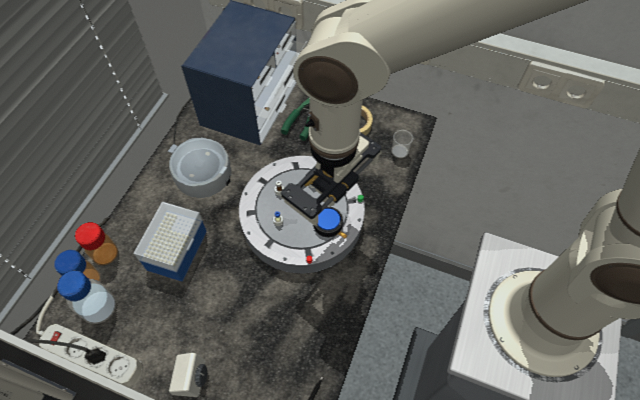

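The gripper is closed above the cap (cap at 328,221), clear of the vials and beaker. Going down to just above the cap.

Request:
{"method": "play_rows", "body": {
  "rows": "-0.004 -0.003 0.02 0;-0.004 -0.004 0.02 0;0 0 0.02 0;0 0 0.015 0;0 0 0 0"
}}

```text
time_s: 2.75
ee_pos: [0.4682, -0.0167, 0.0904]
orientation: [-0.516, -3.095, -0.0]
force: [-0.7, -0.3, -1.0]
opening: 0.0005
```

```bash
python3 - <<'E'
from h import *
s=ctrl.observe();print(s["time_s"],s["ee_pos"],s["orientation"],s["force"],polar(s["ee_pos"]))
c=pt(.07,164.35);print(rel([*c,.0605]).round(4))
for n in("scene","top"):
    r=ctrl.get_image(n); x0,y0,x1,y1=ROI[n];print(proj(r,s["ee_pos"]))
    cv2.imwrite(f"pics/c2_{n}.png",cv2.resize(r["color"][y0:y1,x0:x1,::-1],None,fx=4,fy=4,interpolation=cv2.INTER_CUBIC))
E
```

```text
2.75 [ 0.46821128 -0.01670453  0.09044261] [-5.16324924e-01 -3.09528520e+00 -4.12378880e-04] [-0.70552553 -0.31447158 -0.96337326] (np.float64(0.07242421117457051), np.float64(160.89194917174132))
[-0.0026 -0.0042  0.0299]
[327.60919594 216.42546542]
[316.29631185 212.82477904]
```

View pics/c2_scene.png

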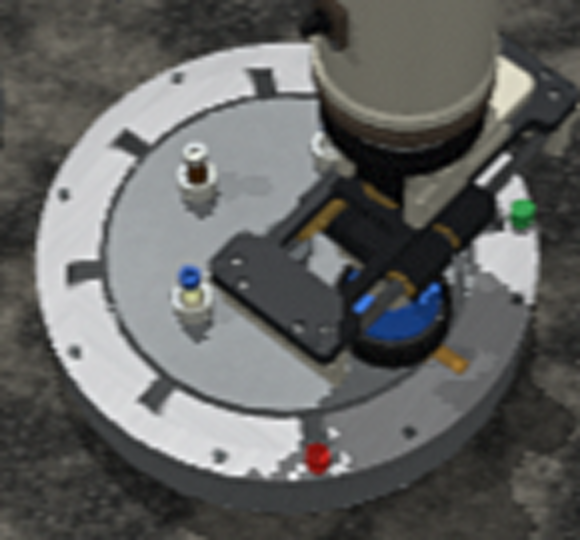

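View pics/c2_top.png

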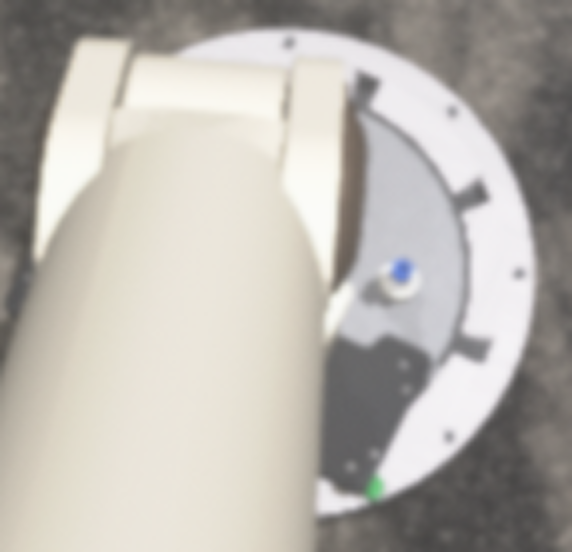

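The fingertips project onto the cap but about 5 mm off centre. Centring, then pressing in steps while watching force.

Request:
{"method": "play_rows", "body": {
  "rows": "-0.003 -0.004 0.01 0;0 0 0.006 0;0 0 0 0"
}}

```text
time_s: 3.15
ee_pos: [0.4708, -0.0234, 0.0751]
orientation: [-0.521, -3.097, 0.0]
force: [0.9, 0.6, 0.1]
opening: 0.0006
```

Request:
{"method": "play_rows", "body": {
  "rows": "0 0 0.005 0;0 0 0.004 0;0 0 0.003 0;0 0 0.002 0;0 0 0 0"
}}

```text
time_s: 3.65
ee_pos: [0.4714, -0.0233, 0.0617]
orientation: [0.52, 3.098, -0.0]
force: [-1.2, 0.5, 6.6]
opening: 0.0004
```

```bash
python3 - <<'E'
from h import *
s=ctrl.observe();print(s["time_s"],s["ee_pos"],s["orientation"],s["force"],polar(s["ee_pos"]))
c=pt(.07,164.35);print(rel([*c,.06]).round(4))
E
```

```text
3.65 [ 0.4713813  -0.02330083  0.06174849] [ 5.20425608e-01  3.09803763e+00 -1.11667309e-04] [-1.21446209  0.53475563  6.63414977] (np.float64(0.06746985110748771), np.float64(165.30807270248113))
[0.0026 0.001  0.0017]
```

Request:
{"method": "play_rows", "body": {
  "rows": "0 0 0.002 0;0 0 0.001 0;0 0 0 0"
}}

```text
time_s: 3.95
ee_pos: [0.4714, -0.0231, 0.06]
orientation: [0.52, 3.098, -0.0]
force: [-5.6, 0.1, 18.5]
opening: 0.0006
```

```bash
python3 - <<'E'
from h import *
s=ctrl.observe();print(s["time_s"],s["ee_pos"],s["force"],polar(s["ee_pos"]))
# tool-frame chord per row for dth=3deg about axis; tool rotates -3 about its z
R=Ro.from_rotvec(s["orientation"]).as_matrix();p=s["ee_pos"][:2]
for d in (3,):
    a=np.radians(d);M=np.array([[np.cos(a),-np.sin(a)],[np.sin(a),np.cos(a)]])
    q=AX+M@(p-AX)-p; print(R.T@[*q,0])
E
```

```text
3.95 [ 0.47142683 -0.02309667  0.05998937] [-5.64196725  0.05431472 18.52520014] (np.float64(0.06747791347879252), np.float64(165.13058404229469))
[-3.50655931e-04 -3.51528572e-03  4.27879309e-08]
```

Plunger at its stop (z = 0.060, 18.5 N). Turning counter-clockwise, with the tool rotating along.

Request:
{"method": "play_rows", "body": {
  "rows": "-0.0002 -0.002 0 -1.7;-0.0003 -0.0035 0 -3;-0.0003 -0.0035 0 -3;-0.0003 -0.0035 0 -3;0 0 0 0"
}}

```text
time_s: 4.45
ee_pos: [0.4695, -0.0357, 0.06]
orientation: [0.227, 3.132, -0.0]
force: [-5.4, -0.6, 18.2]
opening: 0.0005
```

```bash
python3 - <<'E'
from h import *
s=ctrl.observe();print(s["time_s"],s["ee_pos"],s["orientation"],s["force"],s["moment"],polar(s["ee_pos"]))
r=ctrl.get_image("scene"); x0,y0,x1,y1=ROI["scene"]
cv2.imwrite(f"pics/c3.png",cv2.resize(r["color"][y0:y1,x0:x1,::-1],None,fx=4,fy=4,interpolation=cv2.INTER_CUBIC))
E
```

```text
4.45 [ 0.46952105 -0.03571006  0.06000073] [ 2.27182980e-01  3.13241091e+00 -3.60018322e-05] [-5.38201032 -0.6459109  18.17499194] [0.01741462 1.11909706 0.04332435] (np.float64(0.06728859814628657), np.float64(175.9925148647656))
```

View pics/c3.png

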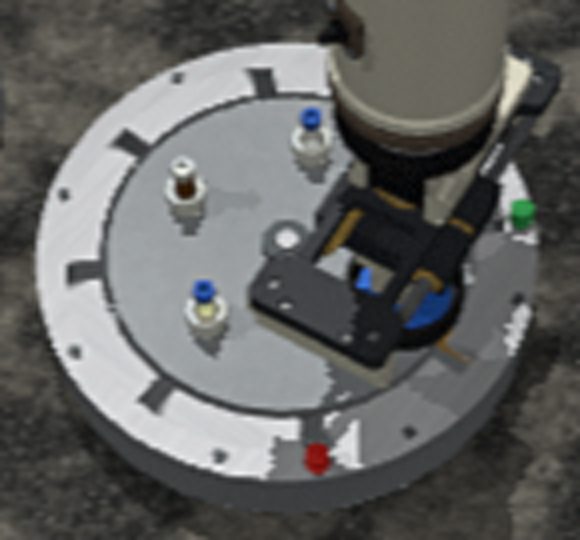

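The table is following: the vials have turned ccw by about the same 11° and are still upright. Continuing.

Request:
{"method": "play_rows", "body": {
  "rows": "-0.0003 -0.0035 0 -3;-0.0003 -0.0035 0 -3;-0.0003 -0.0035 0 -3;-0.0003 -0.0035 0 -3;-0.0003 -0.0035 0 -3"
}}

```text
time_s: 5.0
ee_pos: [0.4705, -0.0529, 0.06]
orientation: [-0.185, 3.135, -0.0]
force: [-4.6, 0.4, 16.6]
opening: 0.0005
```

Request:
{"method": "play_rows", "body": {
  "rows": "-0.0003 -0.0035 0 -3;-0.0003 -0.0035 0 -3;-0.0003 -0.0035 0 -3;-0.0003 -0.0035 0 -3;0 0 0 0"
}}

```text
time_s: 5.5
ee_pos: [0.4749, -0.0675, 0.0601]
orientation: [-0.509, 3.098, -0.002]
force: [-3.1, -1.9, 16.2]
opening: 0.0007
```

```bash
python3 - <<'E'
from h import *
s=ctrl.observe();print(s["time_s"],s["ee_pos"],s["orientation"],s["force"],s["moment"],polar(s["ee_pos"]))
r=ctrl.get_image("scene"); x0,y0,x1,y1=ROI["scene"]
for b in blobs(r,(100,120,60),(125,255,255),ROI["scene"],4): print(b,polar(ray(r,b[1:],.086)))
cv2.imwrite(f"pics/c4.png",cv2.resize(r["color"][y0:y1,x0:x1,::-1],None,fx=4,fy=4,interpolation=cv2.INTER_CUBIC))
E
```

```text
5.5 [ 0.47494578 -0.06753339  0.0600511 ] [-5.09117742e-01  3.09804596e+00 -2.14648755e-03] [-3.05718091 -1.86849941 16.20431718] [-0.42303676  0.70832056  0.00992446] (np.float64(0.0673969137672934), np.float64(203.7285145400773))
(np.int32(23), np.float64(292.9), np.float64(223.2)) (np.float64(0.06280245802276527), np.float64(97.02476818923412))
(np.int32(22), np.float64(294.1), np.float64(174.3)) (np.float64(0.060772772994969325), np.float64(307.1464505361558))
(np.int32(21), np.float64(342.1), np.float64(202.1)) (np.float64(0.08629627241897977), np.float64(194.54302486986342))
(np.int32(14), np.float64(326.5), np.float64(201.7)) (np.float64(0.053956011515874314), np.float64(191.17566613094328))
```

View pics/c4.png

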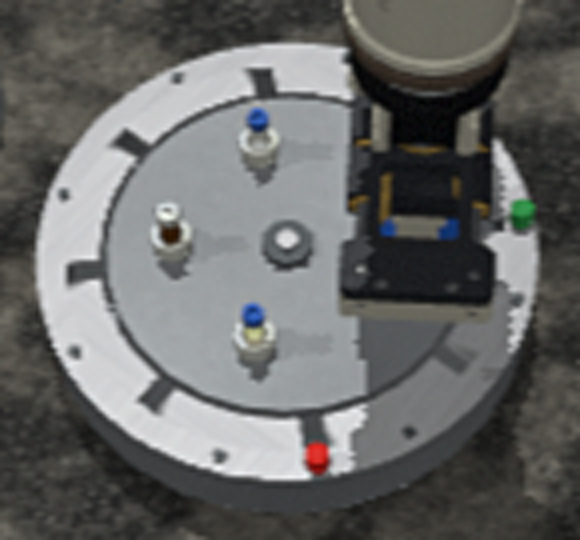

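```bash
python3 - <<'E'
from h import *
r=ctrl.get_image("scene")
a=polar(ray(r,(277.1,213.9),.086));b=polar(ray(r,(312.4,175.4),.086));print(a,b,97.02-a[1],307.15-b[1])
E
```

```text
(np.float64(0.06269267554435705), np.float64(60.38709362449134)) (np.float64(0.0605176954891818), np.float64(269.017801917389)) 36.632906375508654 38.132198082610955
```

Request:
{"method": "play_rows", "body": {
  "rows": "-0.0003 -0.0035 0 -3;-0.0003 -0.0035 0 -3;-0.0001 -0.0008 0 -0.7;0 0 0 0;0 0 0 0"
}}

```text
time_s: 6.1
ee_pos: [0.4784, -0.0744, 0.0601]
orientation: [-0.687, 3.063, -0.003]
force: [-3.5, -1.5, 13.7]
opening: 0.0005
```

```bash
python3 - <<'E'
from h import *
s=ctrl.observe();print(s["time_s"],s["ee_pos"],s["orientation"],s["force"],s["moment"],polar(s["ee_pos"]))
r=ctrl.get_image("scene"); x0,y0,x1,y1=ROI["scene"]
for b in blobs(r,(100,120,60),(125,255,255),ROI["scene"],4)[:4]:
  q=polar(ray(r,b[1:],.086));print(b,q,q[1]-60.39,q[1]-269.02)
E
```

```text
6.1 [ 0.47837572 -0.07443131  0.0600581 ] [-6.87451684e-01  3.06335207e+00 -2.60260777e-03] [-3.50411929 -1.46167913 13.67070027] [-0.28547129  0.650685    0.03051035] (np.float64(0.0674729071182697), np.float64(210.2771111691581))
(np.int32(22), np.float64(296.1), np.float64(223.9)) (np.float64(0.06304967016540976), np.float64(103.1594248609492)) 42.7694248609492 -165.86057513905078
(np.int32(22), np.float64(291.0), np.float64(175.1)) (np.float64(0.06092842658984197), np.float64(313.69964462415913)) 253.30964462415915 44.67964462415915
(np.int32(18), np.float64(342.6), np.float64(198.6)) (np.float64(0.08692986428899988), np.float64(200.22173651039046)) 139.83173651039044 -68.79826348960952
```

The TCP arc gives +45.1° and the vial tops give about +43.7°. I'll go on a small amount, then ease the plunger up slowly.

Request:
{"method": "play_rows", "body": {
  "rows": "0 -0.0007 0 -0.6;0 0 -0.003 0;0 0 -0.002 0;0 0 -0.002 0;0 0 0 0"
}}

```text
time_s: 6.65
ee_pos: [0.4786, -0.0747, 0.0665]
orientation: [-0.704, 3.06, -0.002]
force: [0.2, -1.0, 5.8]
opening: 0.0004
```

Request:
{"method": "play_rows", "body": {
  "rows": "0 0 -0.002 0;0 0 -0.002 0;0 0 0 0"
}}

```text
time_s: 6.95
ee_pos: [0.4784, -0.0745, 0.0703]
orientation: [-0.704, 3.06, -0.001]
force: [2.3, -1.9, 3.5]
opening: 0.0008
```

```bash
python3 - <<'E'
from h import *
s=ctrl.observe();print(s["time_s"],s["ee_pos"],s["force"],s["moment"],polar(s["ee_pos"]))
r=ctrl.get_image("scene"); x0,y0,x1,y1=ROI["scene"]
for b in blobs(r,(100,120,60),(125,255,255),ROI["scene"],4)[:2]:
  q=polar(ray(r,b[1:],.086));print(b,q,q[1]-60.39,q[1]-269.02)
print(blobs(r,*COL["lug"][:2],ROI["scene"],3))
cv2.imwrite(f"pics/c5.png",cv2.resize(r["color"][y0:y1,x0:x1,::-1],None,fx=4,fy=4,interpolation=cv2.INTER_CUBIC))
E
```

```text
6.95 [ 0.47838045 -0.07450534  0.07026038] [ 2.3014537  -1.91950153  3.54935814] [-0.3390099  -0.34956061 -0.05625265] (np.float64(0.06750618179870532), np.float64(210.33339058665513))
(np.int32(22), np.float64(296.1), np.float64(223.9)) (np.float64(0.06304967016540976), np.float64(103.1594248609492)) 42.7694248609492 -165.86057513905078
(np.int32(20), np.float64(290.8), np.float64(175.1)) (np.float64(0.06109025148002013), np.float64(314.075067293116)) 253.685067293116 45.055067293116
[(np.int32(10), np.float64(328.4), np.float64(190.9)), (np.int32(9), np.float64(337.0), np.float64(175.7)), (np.int32(7), np.float64(320.7), np.float64(190.6)), (np.int32(5), np.float64(319.8), np.float64(175.8)), (np.int32(4), np.float64(345.2), np.float64(184.0)), (np.int32(3), np.float64(351.7), np.float64(188.3))]
```

View pics/c5.png

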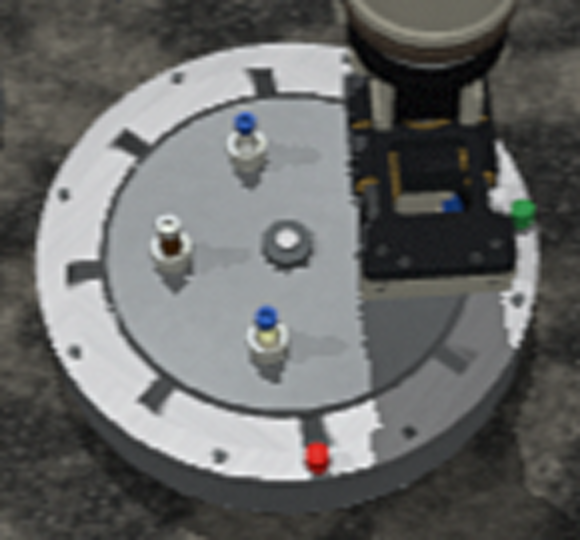

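The cap follows the tips up to z = 0.070 (3.7 mm down, 3.5 N). That is above the 8 mm limit that applies between notches, so the lug is in the notch. Lifting clear.

Request:
{"method": "play_rows", "body": {
  "rows": "0 0 -0.003 0;0 0 -0.004 0;0 0 -0.01 0;0 0 -0.03 0;0 0 -0.04 0"
}}

```text
time_s: 7.5
ee_pos: [0.4747, -0.0735, 0.1561]
orientation: [0.705, -3.056, -0.005]
force: [0.5, -0.3, 0.0]
opening: 0.0003
```

Request:
{"method": "play_rows", "body": {
  "rows": "0 0.04 -0.03 0;0 0.045 -0.01 0;0 0.045 0 0;0 0.045 0 0;0 0.03 0 0"
}}

```text
time_s: 8.0
ee_pos: [0.3853, 0.1126, 0.1971]
orientation: [0.709, -3.06, 0.0]
force: [0.3, 0.2, -0.4]
opening: 0.0004
```

Request:
{"method": "play_rows", "body": {
  "rows": "0 0.02 0 0;0 0 0 0;0 0 0 0"
}}

```text
time_s: 8.3
ee_pos: [0.3785, 0.1279, 0.1968]
orientation: [0.707, -3.06, 0.001]
force: [0.7, 0.1, -0.4]
opening: 0.0004
```

```bash
python3 - <<'E'
from h import *
s=ctrl.observe();print(s["time_s"],s["ee_pos"],s["force"])
for n in("scene","top"):
    r=ctrl.get_image(n)
    for k,(lo,hi,z) in COL.items():
        b=blobs(r,lo,hi,ROI[n]); print(n,k,[(tuple(map(float,x)),ray(r,x[1:],z).round(4),np.round(polar(ray(r,x[1:],z)),4)) for x in b[:1]])
    x0,y0,x1,y1=ROI[n]
    cv2.imwrite(f"pics/c6_{n}.png",cv2.resize(r["color"][y0:y1,x0:x1,::-1],None,fx=4,fy=4,interpolation=cv2.INTER_CUBIC))
cv2.imwrite("pics/full6.png",ctrl.get_image("scene")["color"][...,::-1])
E
```

```text
8.3 [0.37854939 0.12789752 0.19681464] [ 0.6934394  0.0636923 -0.3620012]
scene blue [((52.0, 326.0, 193.0), array([ 0.4952, -0.0784]), array([5.630000e-02, 2.225011e+02]))]
scene green []
scene red [((34.0, 309.0, 258.9), array([0.4737, 0.0714]), array([  0.1283, 119.3664]))]
scene lug [((17.0, 353.7, 255.4), array([0.3933, 0.0271]), array([  0.1585, 154.7815]))]
top blue [((460.0, 344.4, 214.4), array([ 0.4768, -0.0746]), array([6.900000e-02, 2.097605e+02]))]
top green [((14.0, 354.4, 241.2), array([ 0.4258, -0.1037]), array([1.27600e-01, 2.09748e+02]))]
top red [((13.0, 276.4, 206.6), array([0.4741, 0.0708]), array([  0.1276, 119.345 ]))]
top lug []
```

View pics/c6_scene.png

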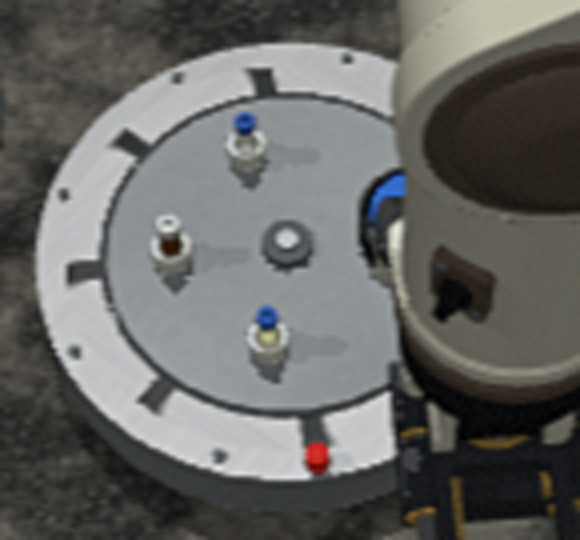

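View pics/full6.png

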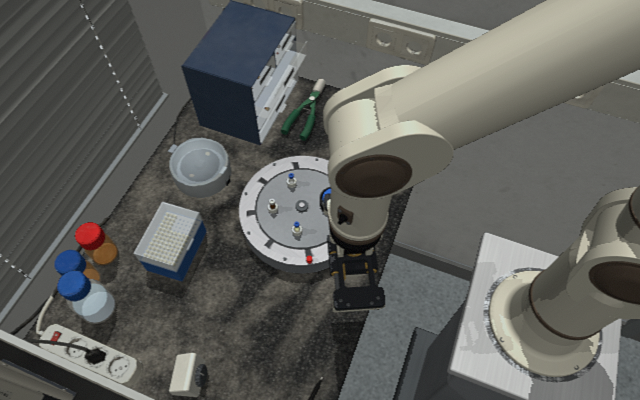

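```bash
python3 - <<'E'
from h import *
r=ctrl.get_image("top");cv2.imwrite("pics/c7.png",cv2.resize(r["color"][110:300,260:480,::-1],None,fx=3.5,fy=3.1,interpolation=cv2.INTER_CUBIC))
E
```

```text
(no output)
```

View pics/c7.png

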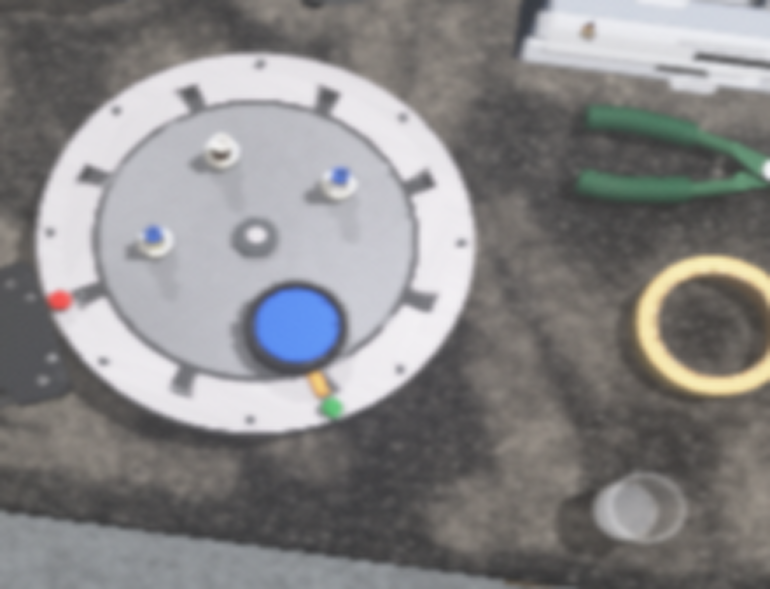

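The top view shows the brass lug sitting in the notch beside the green peg (about 318,383 in the crop). The cap is proud of its ring as at the start, the vials are upright, the beaker is in place and the arm is clear. Handing in.

```bash
python3 -c "
from bench import ctrl
print(ctrl.hand_in())"
```

```text
the job is handed in; nothing more can be done
None
```

The carousel is indexed one notch counter-clockwise, with its lug up in the notch beside the green marker, and the job is handed in. I pressed the plunger to its stop with closed fingertips (tips at z = 0.060 m, about 18 N), turned the table about 45° and let the plunger rise. I then moved the arm clear; the robot clock stood at about 8.5 s.

**Lug and plunger:** In the top view the cap lies at 209.8° about the axis and the green peg at 209.7°. The lug shows brass in the green-marked notch. The cap's size and radius match those at the start, which suggests the plunger is fully up, but I did not measure the last few millimetres directly. While I eased it up, the cap followed the tips to 3.7 mm down, which is only possible in a notch.

**Vials and beaker:** All three vials look upright in their cups, and the beaker looks to be standing where it was. I checked the beaker by eye only.

**Disagreement:** Before release, the two vial tops gave turns of 42.8° and 44.7°, against 45.1° from the tool position, because the vial caps are only a few pixels across. I judged the final position by the cap and lug instead. The last scene view could not confirm it, because the arm hid the green peg and lug.

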